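Register the long brass bar in the bench stop

ROBOT

A 6-joint arm with a two-finger parallel gripper is mounted at the origin on the work surface. World frame = base frame: x ahead of the robot, y to its left, z up, the work surface at z = 0. Lengths are in mm, angles in rad, forces in N, time in s.
With the tool pointing down it reaches from about 300 to 775 mm from the base axis. Payload 14.6 kg.
Tool frame: the origin (TCP) lies on the front face of the gripper's body, between the roots of the fingers; the fingertips stand 97 mm ahead of it and the grasp point (between the pads) lies 78 mm ahead of it; z points along the fingers, y is the line along which they close (so a half turn about z gives the same grasp; the last joint's range is limited). The gripper opens to 94 mm and grips with 3 to 60 N. Pads are 16 mm wide; open, the fingers measure 119 mm over their backs; the gripper's body (75 mm by 177 mm) begins 78 mm behind the grasp point.
Start: joints at [-1.2, 0.3, 1.521, -0, 1.321, -0.067], TCP at [233.164, -498.121, 302.646] pointing down, gripper open.
Joint ranges: [-3.03, 3.03], [-0.79, 2.21], [0.23, 2.52], [-1.04, 4.18], [0, 3.07], [-2.55, 2.55]. Speed limits (rad/s): [2.22, 2.22, 2.57, 3.14, 3.14, 3.14].

INTERFACE

Orientations are given as [roll, pitch, yaw] about the fixed x, y, z axes, in that order (R = Rz(yaw) Ry(pitch) Rx(roll)).
In Python, from cell import * gives the robot as it stands.
- The arm moves only by the tool carry_out, never from a script. Its arguments are lists of equal length, an entry for each row: "slide": the shift along the world's x, y, z scaled (see below), a list of three; "dr": the turn, a rotation vector about the world's x, y, z scaled (see below), a list of three; "gripper": the opening in per cent of the stroke, from 0 (shut) to 100 (fully open). A call has 1 to 10 rows; each row is the pose to reach, as a shift and turn from the pose commanded when the call began, turning the shorter way round; what a row does not reach only later rows make up. The controller multiplies each number of a shift by 0.25 m and each number of a turn by 360 degrees. A row lasts 1/12 s, in which the tool goes at most 41.7 mm and 7.16 degrees, less where a joint would pass 70% of its speed; a pose out of reach is approached as far as the arm can. A call with a number of a shift or a turn outside -1 to 1 is refused whole. A call with a gripper value outside its range is refused whole. The fingers move at their own pace and stop on an object; "newtons" is the grip in N (left out, the last holds). Time passes only in rows, so rows that repeat a pose let the fingers close. It gives the time, the measured TCP pose, the force, the opening and the grip force at its end, in the units of the state.
- read_state(): the state, without advancing time (a new reading comes with each control period).
- camera(name): name is "scene" or "side" or "wrist"; returns the picture (420x560x3 uint8, red, green, blue); there is no depth.
- camera_model(name): a dict with "vfov" (degrees; the focal length in pixels is half the picture's height over the tangent of half this angle, whatever the lens; pixels are square), "cx", "cy" (the principal point, pixels), "R" (3x3) and "t" (3): a world point X has camera coordinates R X + t. Camera axes: x right, y down, z forward; pixel columns grow to the right and rows downward; lengths in mm; the calibration is good to about 2 mm. A picture is of the moment at which its call begins: read the wrist's pose just before it. camera_model takes no time and is no camera call; for the wrist camera it gives the pose at the moment of the call.
- sign_off(): hands the job in; it is judged then, once.
The state is a dict: "clock": time; "joints": joint angles; "qd": joint speeds; "effort": joint torques, N m; "eef_pos": TCP position; "eef_rot": TCP orientation; "wrist_force": force on the tool from outside, world axes, zero at the start; "moment": the same for the moment, N m; "finger_gap": finger opening in mm; "finger_force": force on a finger pad.
Only numpy, scipy, OpenCV 4.12 (cv2) and the standard library are available. Lean on these libraries where they do the work, as an engineer would, in place of code of your own. Each camera call takes 0.05 s, during which the arm holds its last target. There are 200 camera calls.

TASK

On the jeweller's bench, push the longer of the two brass bars into the corner of the L-shaped steel bench stop, so that its long edge lies against the long stop and its end lies against the short stop. Slide it along the bench without lifting it, and leave the short bar and the ring blank where they are.

Things in the scene. Friction and masses are not known exactly. Their poses are not given: they have to be found in the camera images.
- stop: Immovable dark steel L on the bench, legs 12 mm high, 22 mm wide. Origin: inner corner of the L, at bench level. x points roughly away from the robot, y to its left. Long stop: face in the plane x = 0, running 360 mm from the corner towards -y, steel at x 0 to 22 mm. Short stop: face in the plane y = 0, running 70 mm towards -x, steel at y 0 to 22 mm. The bars lie at negative x and y.
- long_bar: Longer brass bar, 110 x 30 x 14 mm, about 0.4 kg, flat and loose on the bench, its centre 70 to 105 mm from the long stop's face, parallel with it to within 15 degrees. Origin: centre of its underside. x runs along its length, y across its width, z up. Registered in the corner, its origin is at x = -15 mm, y = -55 mm in the stop's frame, with its length along the long stop.
- short_bar: The shorter brass bar, 65 x 30 x 14 mm, about 0.2 kg, lying flat on the bench in line with the long bar, either nearer to the short stop or farther from it. Leave it alone. Origin: centre of its underside; x axis along its length.
- ring_blank: Brass ring blank, 32 mm outside and 20 mm inside diameter, 12 mm high, lying flat on the bench outside the L, beyond the short stop. Leave it alone. Origin: centre of its underside, z up.

How it is judged:
By the outcome, as a careful person would: the job done as asked, in the order asked, and still so for the second after the job is handed in, with the robot touching nothing.
It also fails if it takes over 45 s, if anything falls off the work surface, if the arm or the gripper's body presses on something with over 40 N, if the wrist force passes 120 N, or if a joint passes its speed limit or range.

## Working session

There is one attempt and no reset: what is moved stays moved. The work goes in short steps, Python scripts to look and compute and a tool call to move; the robot and the scene stay as the last step left them, time stands still between calls to the robot, and variables do not carry over. Pictures are saved under pics/ and viewed, at most 10 in all, crops included, and the job is handed in when it is done.

Besides the shell and the picture viewer there is one more tool, called after "Emit:" by a JSON object that holds its "name" and its "arguments", one argument or row to a line. carry_out: Moves the arm, as the interface text tells. Its arguments: {"type":"object","properties":{"slide":{"type":"array","items":{"type":"array","items":{"type":"number","minimum":-1,"maximum":1}}},"dr":{"type":"array","items":{"type":"array","items":{"type":"number","minimum":-1,"maximum":1}}},"gripper":{"type":"array","items":{"type":"number"}},"newtons":{"type":"number"}},"required":["slide","dr","gripper"]}

```bash
mkdir -p pics; python3 - <<'E'
from cell import *
import cv2,numpy as np
for n in("scene","side"):
    im=camera(n); cv2.imwrite(f"pics/{n}0.png",im[:,:,::-1]); m=camera_model(n); print(n,m)
print(read_state())
E
```

```text
scene {'vfov': 50.053939706431734, 'cx': 277.3275215098731, 'cy': 213.06358211381223, 'R': array([[-0.2143012 ,  0.97665063,  0.01511751],
       [ 0.81171211,  0.186676  , -0.55342165],
       [-0.54332168, -0.10632785, -0.83276403]]), 't': array([  80.43072721, -507.68443116, 1134.89199982])}
side {'vfov': 56.31401947532804, 'cx': 272.7230622898192, 'cy': 208.51636351629583, 'R': array([[-9.99950947e-01,  9.89826026e-03,  3.57586344e-04],
       [ 6.78029984e-03,  7.10390261e-01, -7.03775323e-01],
       [-7.22017717e-03, -7.03738376e-01, -7.10422527e-01]]), 't': array([595.38231036, -26.54767149, 734.01975363])}
{'clock': 0.1, 'joints': array([-1.19962807e+00,  3.00413421e-01,  1.52151814e+00, -4.55913938e-05,
        1.32068913e+00, -6.65850511e-02]), 'qd': array([ 3.84186126e-05, -8.68337511e-04, -1.38214165e-03, -1.64110809e-03,
        1.52362061e-03,  1.41715169e-04]), 'effort': array([-3.92265538e-04, -5.32644904e+01, -3.53285122e+01,  7.08403392e-02,
        2.34514161e-02, -6.59859325e-05]), 'eef_pos': array([ 233.09738759, -498.01468562,  302.14454095]), 'eef_rot': array([-3.14056396e+00, -2.43375579e-05,  4.37764599e-01]), 'wrist_force': array([-0.10760062, -0.08375217, -0.86490448]), 'moment': array([-0.01153355, -0.03969608, -0.01781567]), 'finger_force': 0.0, 'finger_gap': 94.1330555820103}
```

View pics/scene0.png

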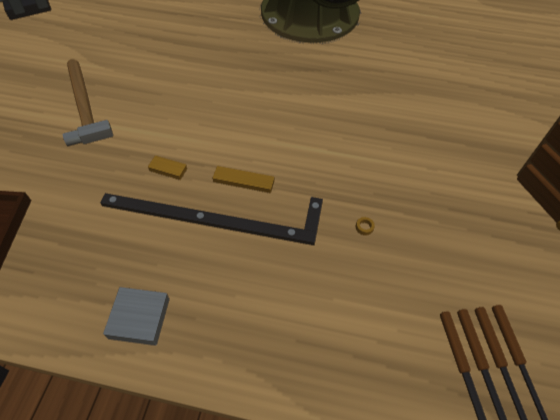

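View pics/side0.png

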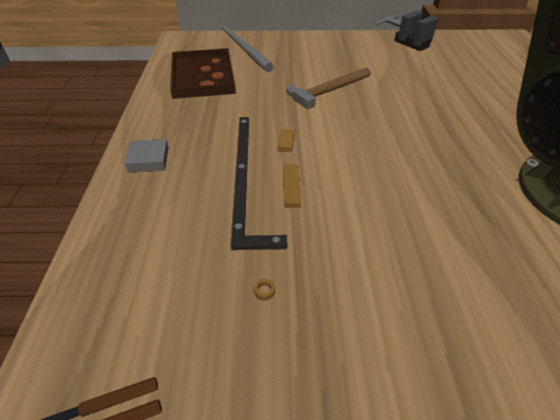

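The scene view shows the long bar at about (243,179), the short bar at (167,167) farther from the short stop, the L's corner at about (308,235) and the ring at (365,226). The side view agrees: long bar (291,186), short bar (286,140), corner (240,240).

```bash
cat > h.py <<'E'
from cell import *
import cv2,numpy as np
def ray(m,uv,z):
    uv=np.atleast_2d(uv).astype(float); f=210/np.tan(np.radians(m["vfov"])/2)
    d=np.c_[(uv[:,0]-m["cx"])/f,(uv[:,1]-m["cy"])/f,np.ones(len(uv))]@m["R"]
    c=-m["R"].T@m["t"]; return (c+d*((z-c[2])/d[:,2])[:,None])[:,:2]
def blobs(mask,amin):
    cs,_=cv2.findContours(mask.astype(np.uint8),cv2.RETR_EXTERNAL,cv2.CHAIN_APPROX_NONE)
    return [c[:,0] for c in cs if cv2.contourArea(c)>amin]
def rect(p):
    c,s,a=cv2.minAreaRect(p.astype(np.float32)); b=cv2.boxPoints((c,s,a))
    e=max((b[1]-b[0],b[2]-b[1]),key=np.linalg.norm); 
    return np.round(c,1),np.round(sorted(s),1),round(np.degrees(np.arctan2(e[1],e[0]))%180,1)
E
python3 - <<'E'
from h import *
for n in("scene","side"):
    im=cv2.imread(f"pics/{n}0.png"); m=camera_model(n); h=cv2.cvtColor(im,cv2.COLOR_BGR2HSV)
    brass=(h[:,:,1]>185)&(h[:,:,2]>90)
    for c in blobs(brass,60):
        u=c.mean(0).round()
        p=ray(m,c,14)
        if 200<p[:,0].mean()<800: print(n,"brass",u,rect(p), h[int(u[1]),int(u[0])])
    for c in blobs(h[:,:,2]<75,1000):
        p=ray(m,c,12)
        if 250<p[:,0].mean()<800: print(n,"dark",c.mean(0).round(),rect(p));print(np.round(ray(m,cv2.approxPolyDP(c,4,True)[:,0],12)).tolist())
E
```

```text
scene brass [365. 225.] (array([612.4, 205.9]), array([26.3, 27.5]), np.float32(49.6)) [ 18 122 134]
scene brass [243. 178.] (array([560.3, -23.3]), array([ 28.4, 107.8]), np.float32(89.7)) [ 20 185 120]
scene brass [167. 166.] (array([ 566.1, -168. ]), array([27.6, 63.9]), np.float32(83.1)) [ 20 187 124]
scene dark [222. 217.] (array([624.1, -64.6]), array([ 96.7, 381.1]), np.float32(90.8))
[[664.0, -254.0], [674.0, -242.0], [666.0, 126.0], [575.0, 123.0], [574.0, 105.0], [639.0, 106.0], [645.0, 95.0], [648.0, -254.0]]
scene dark [  9. 225.] (array([ 741.4, -373.9]), array([ 49.5, 159.9]), np.float32(31.1))
[[679.0, -398.0], [686.0, -436.0], [823.0, -354.0], [694.0, -374.0]]
scene dark [548. 170.] (array([398.2, 512.4]), array([ 74.5, 286.6]), np.float32(173.1))
[[260.0, 567.0], [436.0, 470.0], [545.0, 532.0], [382.0, 552.0], [349.0, 524.0], [371.0, 553.0]]
side dark [247. 198.] (array([622., -59.]), array([ 90. , 386.9]), np.float32(90.7))
[[666.0, -252.0], [663.0, 134.0], [575.0, 133.0], [576.0, 105.0], [644.0, 105.0], [649.0, -248.0]]
side dark [201.  74.] (array([ 782.9, -481.6]), array([160.8, 268. ]), np.float32(98.7))
[[724.0, -619.0], [881.0, -593.0], [839.0, -343.0], [688.0, -361.0]]
```

Emit:
{"name": "carry_out", "arguments": {
  "slide": [
    [0.6, 1, 0],
    [0.6, 1, 0],
    [0.6, 1, 0],
    [0.6, 1, 0],
    [0.6, 1, 0],
    [0.6, 1, 0],
    [0.6, 1, 0],
    [0.6, 1, 0]
  ],
  "dr": [
    [0, 0, -0.0675],
    [0, 0, -0.0675],
    [0, 0, -0.0675],
    [0, 0, -0.0675],
    [0, 0, -0.0675],
    [0, 0, -0.0675],
    [0, 0, -0.0675],
    [0, 0, -0.0675]
  ],
  "gripper": [64, 64, 64, 64, 64, 64, 64, 64]
}}

```text
clock: 0.77
eef_pos: [385.1, -243.9, 302.7]
eef_rot: [-3.141, -0.0, 0.018]
wrist_force: [-0.2, -1.3, 0.3]
finger_gap: 60.2
finger_force: 0.0
```

Emit:
{"name": "carry_out", "arguments": {
  "slide": [
    [0.5, 0.9, 0],
    [0.5, 0.9, 0],
    [0.5, 0.9, 0],
    [0.5, 0.9, 0],
    [0.5, 0.9, 0],
    [0.5, 0.9, 0],
    [0.5, 0.9, 0],
    [0.5, 0.9, 0]
  ],
  "dr": [
    [0, 0, 0],
    [0, 0, 0],
    [0, 0, 0],
    [0, 0, 0],
    [0, 0, 0],
    [0, 0, 0],
    [0, 0, 0],
    [0, 0, 0]
  ],
  "gripper": [64, 64, 64, 64, 64, 64, 64, 64]
}}

```text
clock: 1.43
eef_pos: [508.7, -21.5, 302.0]
eef_rot: [-3.141, 0.001, 0.017]
wrist_force: [-0.2, -0.7, -0.3]
finger_gap: 60.1
finger_force: 0.0
```

```bash
python3 - <<'E'
from h import *
s=read_state();print(s["clock"],s["eef_pos"],s["eef_rot"],s["finger_gap"])
m=camera_model("wrist");im=camera("wrist")[:,:,::-1];cv2.imwrite("pics/w1.png",im);print(m["vfov"],(-m["R"].T@m["t"]))
np.savez("w1.npz",**m)
E
```

```text
1.4333 [508.72365927 -21.51533993 302.03701702] [-3.14144030e+00  1.01725402e-03  1.69230205e-02] 60.07371126663149
62.719087054020584 [580.10570392 -20.78326603 383.69515907]
```

View pics/w1.png

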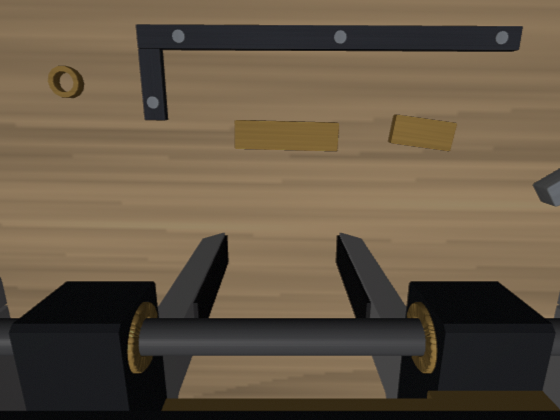

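The wrist view shows the L with its inner corner at about (160,50), the long bar at (286,135), the short bar at (424,132), and the fingers behind the long bar. I'll measure from this view.

```bash
python3 - <<'E'
from h import *
m=np.load("w1.npz");h=cv2.cvtColor(cv2.imread("pics/w1.png"),cv2.COLOR_BGR2HSV)[:230]
for c in blobs((h[:,:,1]>140)&(h[:,:,2]>80),200): print("brass",c.mean(0).round(),rect(ray(m,c,14)))
for c in blobs(h[:,:,2]<65,1000):
    p=ray(m,c,12); print("dark",rect(p)); 
    u=c
    lo=p[(u[:,1]>45)&(u[:,1]<60)&(u[:,0]>190)&(u[:,0]<500)]; print("long face fit",np.polyfit(lo[:,1],lo[:,0],1))
    ri=p[(u[:,0]>155)&(u[:,0]<175)&(u[:,1]>62)&(u[:,1]<112)]; print("short face fit",np.polyfit(ri[:,0],ri[:,1],1),"at x600",np.polyval(np.polyfit(ri[:,0],ri[:,1],1),600))
E
```

```text
brass [286. 135.] (array([556.5, -25.9]), array([ 29.2, 107.9]), np.float32(89.6))
brass [423. 132.] (array([ 561.8, -169.3]), array([28.9, 65.1]), np.float32(83.2))
brass [63. 81.] (array([606.5, 201.7]), array([28.8, 29.2]), np.float32(42.4))
dark (array([618.8, -66.3]), array([ 89.8, 380.1]), np.float32(91.0))
long face fit [-1.30492219e-02  6.40174622e+02]
short face fit [9.33977481e-03 9.41536416e+01] at x600 99.75750652941333
```

Emit:
{"name": "carry_out", "arguments": {
  "slide": [
    [0, -0.018, -0.15],
    [0, -0.018, -0.3],
    [0, -0.018, -0.45],
    [0, -0.018, -0.6],
    [0, -0.018, -0.7],
    [0, -0.018, -0.76],
    [0, -0.018, -0.795],
    [0, -0.018, -0.795]
  ],
  "dr": [
    [0, 0, 0],
    [0, 0, 0],
    [0, 0, 0],
    [0, 0, 0],
    [0, 0, 0],
    [0, 0, 0],
    [0, 0, 0],
    [0, 0, 0]
  ],
  "gripper": [64, 64, 64, 64, 64, 64, 64, 64]
}}

```text
clock: 2.15
eef_pos: [507.2, -28.9, 102.6]
eef_rot: [-3.141, 0.003, 0.012]
wrist_force: [-0.1, 0.2, -0.0]
finger_gap: 60.4
finger_force: 0.0
```

Emit:
{"name": "carry_out", "arguments": {
  "slide": [
    [0.04, 0, 0],
    [0.08, 0, 0],
    [0.11, 0, 0],
    [0.14, 0, 0],
    [0.17, 0, 0],
    [0.2, 0, 0],
    [0.23, 0, 0],
    [0.25, 0, 0],
    [0.26, 0, 0],
    [0.26, 0, 0]
  ],
  "dr": [
    [0, 0, 0],
    [0, 0, 0],
    [0, 0, 0],
    [0, 0, 0],
    [0, 0, 0],
    [0, 0, 0],
    [0, 0, 0],
    [0, 0, 0],
    [0, 0, 0],
    [0, 0, 0]
  ],
  "gripper": [64, 64, 64, 64, 64, 64, 64, 64, 64, 64]
}}

```text
clock: 2.98
eef_pos: [573.7, -27.6, 103.8]
eef_rot: [3.142, -0.001, 0.014]
wrist_force: [0.2, 0.4, 0.1]
finger_gap: 60.0
finger_force: 0.0
```

```bash
cat > look.py <<'E'
from h import *
import sys
n,tag=sys.argv[1:3]
s=read_state();print(s["clock"],s["eef_pos"].round(1),s["wrist_force"].round(1))
m=camera_model(n);im=camera(n)[:,:,::-1];cv2.imwrite(f"pics/{tag}.png",im);np.savez(f"{tag}.npz",**m)
h=cv2.cvtColor(im,cv2.COLOR_BGR2HSV)
t=(140,80) if n=="wrist" else (185,90)
for c in blobs((h[:,:,1]>t[0])&(h[:,:,2]>t[1]),60):
    p=ray(m,c,14)
    if 500<p[:,0].mean()<680: print(c.mean(0).round(),rect(p))
E
python3 look.py wrist w2
```

```text
2.9833 [573.7 -27.6 103.8] [0.2 0.4 0.1]
[132. 356.] (array([507. ,  58.2]), array([ 5.7, 23.2]), np.float32(4.8))
[428. 343.] (array([ 519.1, -112.8]), array([ 9.9, 42.5]), np.float32(6.6))
[414. 312.] (array([ 538.9, -102.4]), array([6.2, 9.1]), np.float32(6.1))
[517. 268.] (array([ 564.8, -156.7]), array([30.1, 54.1]), np.float32(79.7))
[276. 208.] (array([597.2, -24.7]), array([ 29.5, 107.9]), np.float32(90.8))
```

View pics/w2.png

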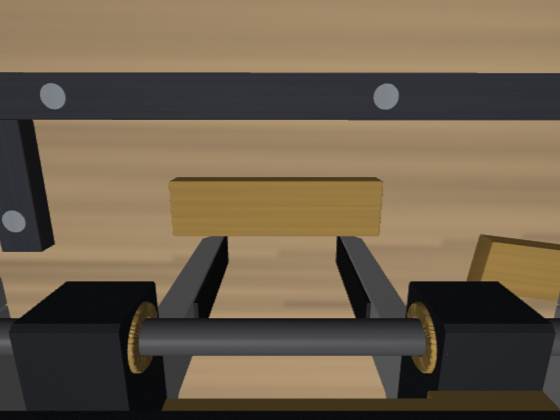

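The bar (276,208) sits square against both fingertips, parallel to the long stop, whose face is about 29 mm farther on.

Emit:
{"name": "carry_out", "arguments": {
  "slide": [
    [0.03, 0, 0],
    [0.06, 0, 0],
    [0.085, 0, 0],
    [0.1, 0, 0],
    [0.105, 0, 0],
    [0.11, 0, 0],
    [0.11, 0, 0]
  ],
  "dr": [
    [0, 0, 0],
    [0, 0, 0],
    [0, 0, 0],
    [0, 0, 0],
    [0, 0, 0],
    [0, 0, 0],
    [0, 0, 0]
  ],
  "gripper": [64, 64, 64, 64, 64, 64, 64]
}}

```text
clock: 3.62
eef_pos: [600.8, -27.6, 103.9]
eef_rot: [3.142, -0.0, 0.014]
wrist_force: [-0.5, 0.9, 0.6]
finger_gap: 59.9
finger_force: 0.2
```

Emit:
{"name": "carry_out", "arguments": {
  "slide": [
    [0.004, 0, 0],
    [0.004, 0, 0]
  ],
  "dr": [
    [0, 0, 0],
    [0, 0, 0]
  ],
  "gripper": [64, 64]
}}

```text
clock: 3.78
eef_pos: [601.7, -27.6, 103.9]
eef_rot: [-3.142, -0.0, 0.014]
wrist_force: [-1.5, -0.5, 0.2]
finger_gap: 60.2
finger_force: 0.7
```

```bash
python3 look.py wrist w3
```

```text
3.7833 [601.7 -27.6 103.9] [-1.5 -0.5  0.2]
[133. 364.] (array([529.2,  58.4]), array([ 5.1, 12.8]), np.float32(13.4))
[428. 343.] (array([ 546.9, -112.8]), array([ 9.9, 42.6]), np.float32(6.6))
[413. 312.] (array([ 566.5, -102.2]), array([5.6, 8.6]), np.float32(6.1))
[538. 302.] (array([ 571.1, -168.6]), array([13.1, 26.6]), np.float32(83.1))
[276. 208.] (array([624.6, -24.7]), array([ 30. , 107.9]), np.float32(91.1))
```

View pics/w3.png

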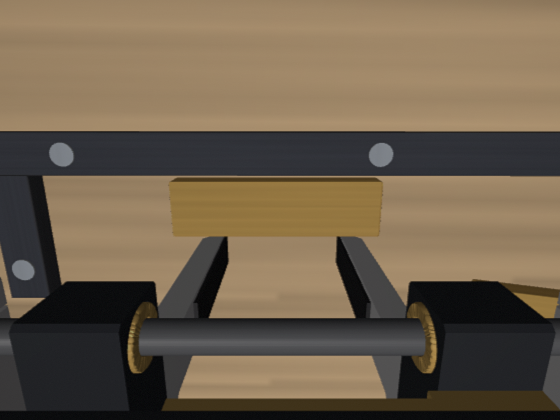

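The bar (276,208) is within 1–2 mm of the stop edge (row 176). I'll creep on until the force rises.

Emit:
{"name": "carry_out", "arguments": {
  "slide": [
    [0.004, 0, 0],
    [0.008, 0, 0],
    [0.008, 0, 0]
  ],
  "dr": [
    [0, 0, 0],
    [0, 0, 0],
    [0, 0, 0]
  ],
  "gripper": [64, 64, 64]
}}

```text
clock: 4.08
eef_pos: [603.8, -27.6, 103.9]
eef_rot: [3.142, -0.0, 0.014]
wrist_force: [-0.3, 0.4, -0.7]
finger_gap: 60.4
finger_force: 0.6
```

Emit:
{"name": "carry_out", "arguments": {
  "slide": [
    [0.004, 0, 0],
    [0.004, 0, 0]
  ],
  "dr": [
    [0, 0, 0],
    [0, 0, 0]
  ],
  "gripper": [64, 64]
}}

```text
clock: 4.25
eef_pos: [604.4, -27.6, 103.8]
eef_rot: [-3.141, 0.001, 0.014]
wrist_force: [-6.2, 0.2, 2.7]
finger_gap: 59.8
finger_force: 2.9
```

Emit:
{"name": "carry_out", "arguments": {
  "slide": [
    [-0.04, 0, 0],
    [-0.08, 0, 0],
    [-0.08, 0, 0.12],
    [-0.08, 0, 0.24],
    [0, -0.15, 0.24],
    [0.08, -0.31, 0.24],
    [0.08, -0.31, 0.24],
    [0.08, -0.31, 0.24],
    [0.08, -0.31, 0.24]
  ],
  "dr": [
    [0, 0, 0],
    [0, 0, 0],
    [0, 0, 0],
    [0, 0, 0],
    [0, 0, 0],
    [0, 0, 0],
    [0, 0, 0],
    [0, 0, 0],
    [0, 0, 0]
  ],
  "gripper": [64, 64, 64, 64, 0, 0, 0, 0, 0]
}}

```text
clock: 5.0
eef_pos: [624.5, -104.9, 163.5]
eef_rot: [-3.141, 0.0, 0.013]
wrist_force: [-0.8, 0.4, -0.7]
finger_gap: 30.1
finger_force: 0.0
```

```bash
python3 look.py wrist w4; python3 -c "
from cell import *; print(read_state()['finger_gap'])"
```

```text
5.0 [ 624.5 -104.9  163.5] [-0.8  0.4 -0.7]
[358. 358.] (array([ 510. , -166.5]), array([ 8.7, 26.7]), np.float32(3.7))
[204. 343.] (array([520.7, -46.4]), array([ 5.4, 51.4]), np.float32(178.6))
[358. 324.] (array([ 540.2, -164.7]), array([ 4.6, 26.4]), np.float32(7.7))
[167. 212.] (array([627.2, -25.5]), array([ 29.1, 108.9]), np.float32(90.8))
26.427904579582663
```

View pics/w4.png

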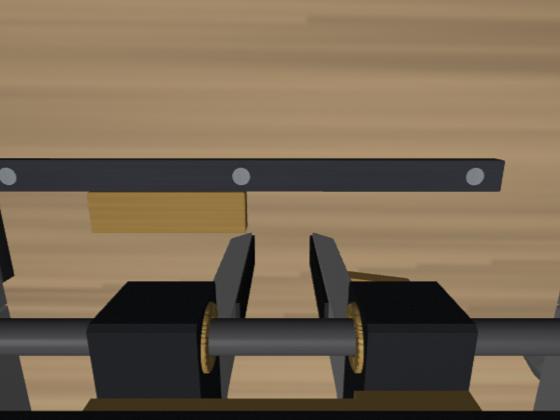

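The bar lies flush along the long stop, with its near end at column 247. The fingers are still closing, so I'll finish that and then lower behind the end.

Emit:
{"name": "carry_out", "arguments": {
  "slide": [
    [0, 0, 0],
    [0, 0, 0],
    [0, 0, 0],
    [0, 0, 0],
    [0, 0, -0.1],
    [0, 0, -0.2],
    [0, 0, -0.235],
    [0, 0, -0.24]
  ],
  "dr": [
    [0, 0, 0],
    [0, 0, 0],
    [0, 0, 0],
    [0, 0, 0],
    [0, 0, 0],
    [0, 0, 0],
    [0, 0, 0],
    [0, 0, 0]
  ],
  "gripper": [0, 0, 0, 0, 0, 0, 0, 0],
  "newtons": 20
}}

```text
clock: 5.72
eef_pos: [623.9, -104.8, 101.9]
eef_rot: [-3.141, 0.004, 0.014]
wrist_force: [0.1, 1.0, 0.4]
finger_gap: 0.5
finger_force: 0.0
```

Emit:
{"name": "carry_out", "arguments": {
  "slide": [
    [0, 0.03, 0],
    [0, 0.06, 0],
    [-0.001, 0.09, 0],
    [-0.001, 0.12, 0],
    [-0.002, 0.15, 0],
    [-0.002, 0.18, 0],
    [-0.003, 0.21, 0],
    [-0.003, 0.24, 0],
    [-0.004, 0.265, 0],
    [-0.004, 0.28, 0]
  ],
  "dr": [
    [0, 0, 0],
    [0, 0, 0],
    [0, 0, 0],
    [0, 0, 0],
    [0, 0, 0],
    [0, 0, 0],
    [0, 0, 0],
    [0, 0, 0],
    [0, 0, 0],
    [0, 0, 0]
  ],
  "gripper": [0, 0, 0, 0, 0, 0, 0, 0, 0, 0]
}}

```text
clock: 6.55
eef_pos: [624.2, -34.4, 105.2]
eef_rot: [3.141, -0.002, 0.014]
wrist_force: [0.4, -5.3, 6.8]
finger_gap: 0.5
finger_force: 4.4
```

```bash
python3 look.py wrist w5
```

```text
6.55 [624.2 -34.4 105.2] [ 0.4 -5.3  6.8]
[497. 363.] (array([ 552.3, -161.2]), array([13.9, 57.5]), np.float32(90.8))
[162. 242.] (array([626.6,  27.6]), array([ 29.1, 108.6]), np.float32(90.8))
```

View pics/w5.png

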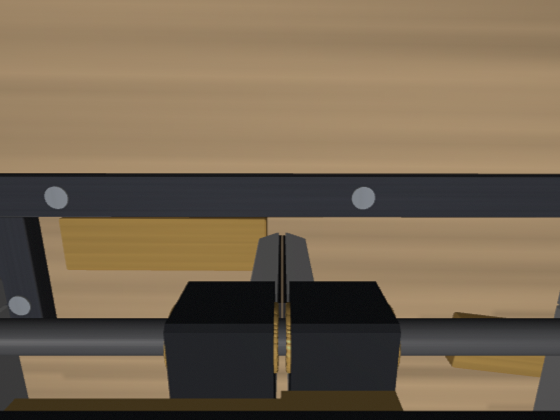

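The bar (162,242) is still flush with the long stop, and its end is roughly 10–18 mm short of the short stop. I'll keep pushing, slowly.

Emit:
{"name": "carry_out", "arguments": {
  "slide": [
    [0, 0.01, 0],
    [0, 0.02, 0],
    [0, 0.03, 0],
    [0, 0.03, 0]
  ],
  "dr": [
    [0, 0, 0],
    [0, 0, 0],
    [0, 0, 0],
    [0, 0, 0]
  ],
  "gripper": [0, 0, 0, 0]
}}

```text
clock: 6.93
eef_pos: [624.2, -27.1, 105.2]
eef_rot: [3.141, -0.002, 0.014]
wrist_force: [0.1, -4.3, 6.5]
finger_gap: 0.5
finger_force: 3.6
```

Emit:
{"name": "carry_out", "arguments": {
  "slide": [
    [0, 0.006, 0],
    [0, 0.012, 0],
    [0, 0.012, 0]
  ],
  "dr": [
    [0, 0, 0],
    [0, 0, 0],
    [0, 0, 0]
  ],
  "gripper": [0, 0, 0]
}}

```text
clock: 7.18
eef_pos: [624.2, -24.3, 105.1]
eef_rot: [3.141, -0.002, 0.014]
wrist_force: [0.1, -5.3, 6.6]
finger_gap: 0.8
finger_force: 4.0
```

Emit:
{"name": "carry_out", "arguments": {
  "slide": [
    [0, 0.006, 0],
    [0, 0.01, 0],
    [0, 0.01, 0]
  ],
  "dr": [
    [0, 0, 0],
    [0, 0, 0],
    [0, 0, 0]
  ],
  "gripper": [0, 0, 0]
}}

```text
clock: 7.43
eef_pos: [624.2, -21.9, 105.2]
eef_rot: [3.141, -0.002, 0.014]
wrist_force: [0.3, -5.1, 6.3]
finger_gap: 0.6
finger_force: 4.1
```

Emit:
{"name": "carry_out", "arguments": {
  "slide": [
    [0, 0.006, 0],
    [0, 0.01, 0],
    [0, 0.01, 0]
  ],
  "dr": [
    [0, 0, 0],
    [0, 0, 0],
    [0, 0, 0]
  ],
  "gripper": [0, 0, 0]
}}

```text
clock: 7.68
eef_pos: [624.2, -19.4, 105.2]
eef_rot: [3.141, -0.002, 0.014]
wrist_force: [0.0, -5.2, 7.3]
finger_gap: 0.2
finger_force: 4.2
```

Emit:
{"name": "carry_out", "arguments": {
  "slide": [
    [0, 0.005, 0],
    [0, 0.008, 0],
    [0, 0.008, 0]
  ],
  "dr": [
    [0, 0, 0],
    [0, 0, 0],
    [0, 0, 0]
  ],
  "gripper": [0, 0, 0]
}}

```text
clock: 7.93
eef_pos: [624.2, -17.4, 105.1]
eef_rot: [3.141, -0.002, 0.014]
wrist_force: [-0.4, -5.9, 6.5]
finger_gap: 0.6
finger_force: 4.2
```

```bash
python3 look.py wrist w6
```

```text
7.9333 [624.2 -17.4 105.1] [-0.4 -5.9  6.5]
[511. 362.] (array([ 553.5, -152.1]), array([11.8, 41.6]), np.float32(90.8))
[162. 242.] (array([626.4,  44.9]), array([ 29.7, 109.2]), np.float32(90.8))
```

View pics/w6.png

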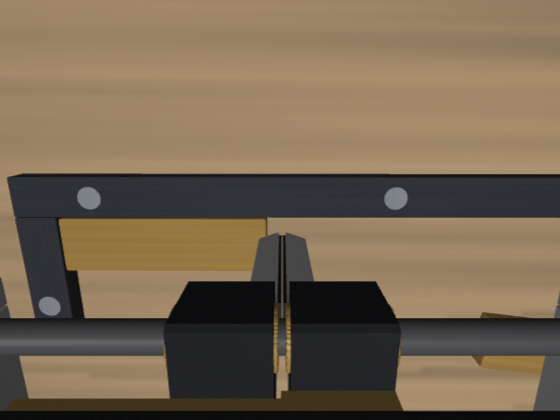

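The bar's end (column 62–66) now hides the short stop's side face, so the gap is at most a few mm. Still no force rise, so I'll keep creeping.

Emit:
{"name": "carry_out", "arguments": {
  "slide": [
    [0, 0.005, 0],
    [0, 0.008, 0],
    [0, 0.008, 0]
  ],
  "dr": [
    [0, 0, 0],
    [0, 0, 0],
    [0, 0, 0]
  ],
  "gripper": [0, 0, 0]
}}

```text
clock: 8.23
eef_pos: [624.2, -15.4, 105.2]
eef_rot: [3.141, -0.002, 0.014]
wrist_force: [0.7, -5.2, 7.3]
finger_gap: 0.3
finger_force: 4.2
```

Emit:
{"name": "carry_out", "arguments": {
  "slide": [
    [0, 0.004, 0],
    [0, 0.004, 0]
  ],
  "dr": [
    [0, 0, 0],
    [0, 0, 0]
  ],
  "gripper": [0, 0]
}}

```text
clock: 8.4
eef_pos: [624.2, -14.9, 105.2]
eef_rot: [3.14, -0.002, 0.014]
wrist_force: [0.3, -9.4, 6.8]
finger_gap: 0.3
finger_force: 5.5
```

Emit:
{"name": "carry_out", "arguments": {
  "slide": [
    [0, 0.004, 0],
    [0, 0.004, 0]
  ],
  "dr": [
    [0, 0, 0],
    [0, 0, 0]
  ],
  "gripper": [0, 0]
}}

```text
clock: 8.57
eef_pos: [624.2, -14.6, 105.2]
eef_rot: [3.139, -0.002, 0.014]
wrist_force: [-0.1, -14.3, 6.8]
finger_gap: 0.3
finger_force: 7.4
```

Contact with the short stop is confirmed: the force climbs and motion has stalled. Now I'll back off, go round, and press once more against the long stop.

Emit:
{"name": "carry_out", "arguments": {
  "slide": [
    [0, -0.04, 0],
    [0, -0.08, 0],
    [0, -0.08, 0.12],
    [0, -0.08, 0.24],
    [-0.12, 0, 0.24],
    [-0.17, 0.12, 0.24],
    [-0.17, 0.24, 0.24],
    [-0.17, 0.24, 0.24],
    [-0.17, 0.24, 0.24]
  ],
  "dr": [
    [0, 0, 0],
    [0, 0, 0],
    [0, 0, 0],
    [0, 0, 0],
    [0, 0, 0],
    [0, 0, 0],
    [0, 0, 0],
    [0, 0, 0],
    [0, 0, 0]
  ],
  "gripper": [0, 0, 0, 0, 50, 50, 50, 50, 50]
}}

```text
clock: 9.32
eef_pos: [581.0, 47.3, 164.0]
eef_rot: [-3.141, 0.0, 0.016]
wrist_force: [0.1, -0.1, 0.3]
finger_gap: 30.5
finger_force: 0.0
```

```bash
python3 look.py wrist w7
```

```text
9.3167 [581.   47.3 164. ] [ 0.1 -0.1  0.3]
[544. 242.] (array([ 566.5, -143. ]), array([28.9, 31. ]), np.float32(173.3))
[ 56. 176.] (array([607.4, 201.4]), array([29.8, 29.9]), np.float32(18.4))
[281. 152.] (array([625.8,  47.8]), array([ 29.4, 108.4]), np.float32(90.9))
```

View pics/w7.png

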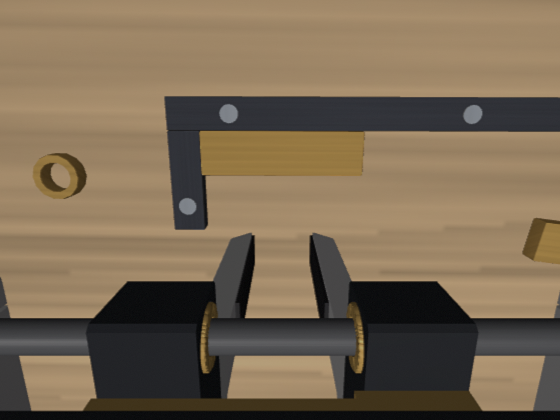

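The bar (281,152) sits in the corner with no visible gap, and the ring and short bar are untouched. One gentle press in x will confirm it's seated.

Emit:
{"name": "carry_out", "arguments": {
  "slide": [
    [0, 0, -0.1],
    [0, 0, -0.2],
    [0, 0, -0.235],
    [0, 0, -0.24],
    [0.03, 0, -0.24],
    [0.06, 0, -0.24],
    [0.08, 0, -0.24],
    [0.088, 0, -0.24],
    [0.088, 0, -0.24]
  ],
  "dr": [
    [0, 0, 0],
    [0, 0, 0],
    [0, 0, 0],
    [0, 0, 0],
    [0, 0, 0],
    [0, 0, 0],
    [0, 0, 0],
    [0, 0, 0],
    [0, 0, 0]
  ],
  "gripper": [50, 50, 50, 50, 50, 50, 50, 50, 50]
}}

```text
clock: 10.12
eef_pos: [603.4, 46.3, 104.7]
eef_rot: [3.141, 0.001, 0.014]
wrist_force: [-6.7, -1.4, 4.9]
finger_gap: 47.1
finger_force: 3.2
```

Emit:
{"name": "carry_out", "arguments": {
  "slide": [
    [0.004, 0, 0],
    [0.004, 0, 0]
  ],
  "dr": [
    [0, 0, 0],
    [0, 0, 0]
  ],
  "gripper": [50, 50]
}}

```text
clock: 10.28
eef_pos: [603.7, 46.3, 104.7]
eef_rot: [3.141, 0.003, 0.014]
wrist_force: [-13.4, -1.5, 9.1]
finger_gap: 46.9
finger_force: 6.4
```

Emit:
{"name": "carry_out", "arguments": {
  "slide": [
    [-0.04, 0, 0],
    [-0.1, 0, 0],
    [-0.16, 0, 0],
    [-0.16, 0, 0.12],
    [-0.16, 0, 0.24],
    [-0.16, 0, 0.4],
    [-0.16, 0, 0.4],
    [-0.16, 0, 0.4]
  ],
  "dr": [
    [0, 0, 0],
    [0, 0, 0],
    [0, 0, 0],
    [0, 0, 0],
    [0, 0, 0],
    [0, 0, 0],
    [0, 0, 0],
    [0, 0, 0]
  ],
  "gripper": [50, 50, 50, 50, 50, 50, 50, 50]
}}

```text
clock: 10.95
eef_pos: [565.3, 46.4, 206.8]
eef_rot: [-3.142, -0.006, 0.014]
wrist_force: [-0.0, -0.1, -0.1]
finger_gap: 47.3
finger_force: 0.0
```

```bash
python3 look.py wrist w8; python3 -c "
import cv2;im=cv2.imread('pics/w8.png');cv2.imwrite('pics/w8c.png',cv2.resize(im[60:230,120:420],None,fx=2.6,fy=2.6,interpolation=cv2.INTER_CUBIC))"
```

```text
10.95 [565.3  46.4 206.8] [-0.  -0.1 -0.1]
[528. 209.] (array([ 563.7, -159.7]), array([29.6, 58.9]), np.float32(83.0))
[ 86. 149.] (array([607. , 201.5]), array([29.7, 29.9]), np.float32(36.4))
[280. 128.] (array([625.7,  47.8]), array([ 29. , 108.4]), np.float32(90.8))
```

View pics/w8c.png

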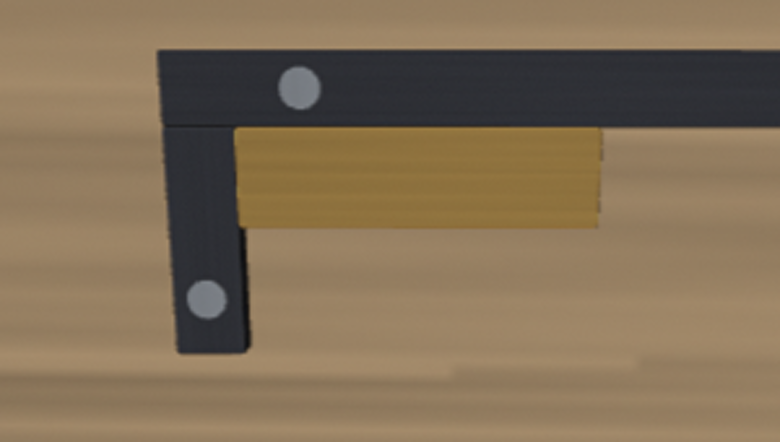

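In the crop the bar is flush in the corner: its long edge is along row 127 and its end is on the short stop at column 237. The robot is clear, so I'll hand in.

```bash
python3 -c "
from cell import *
print(sign_off())"
```

```text
the job is handed in; nothing more can be done
None
```

I pushed the long bar into the corner of the stop, flush against both faces, and handed the job in at about 11 s; the short bar and ring blank were not touched, and the hand-in gave no verdict.

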